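Ground, start, wake, log: function test of an assembled unit

TASK

Run the function test on the long white unit, in this order: touch the brass grounding dome, press the round key on the grey tester until it is in, press in the key on the long unit, then press in the tester's long bar key. Press everything lightly, without lifting, shoving or tipping either white unit, leave the tester's square key and the round unit's key alone, and do not disturb the other things on the bench.

Things in the scene. Friction and masses are not known exactly. Their poses are not given: they have to be found in the camera images.
- dome_top (a point): Crown of the brass grounding dome, 53 mm above the bench when untouched: a round mushroom head 34 mm across and 13 mm tall, on a thin stem on a square dark steel foot (80 x 80 x 14 mm, fixed to the bench, place varies). Only one such thing on the bench.
- dome (a joint): How far the brass dome is pushed down (m): 0 = untouched, 0.010 = bottomed. Light return spring: starts to move at about 1 N, 6 N at the bottom. A touch counts from 0.5 N of fingertip force.
- tester: Grey tester case, 160 mm (its x) x 230 mm (its y) x 50 mm high, fixed to the bench; place and yaw vary. Origin at the centre of its underside on the bench, z up. Near edge (-x side) carries a row of three keys along y: round at +y (the robot's left), square in the middle, long bar at -y (the robot's right). A dark display lies on the +x side.
- key_round_top (a point): Centre of the top face of the tester's round key (tester frame x -36, y +75 mm). When out it stands 13 mm above the case top, so 63 mm above the bench; fully in, 10 mm lower.
- key_round (a joint): Grey push key, round, 30 mm across, on the tester: it starts the test. Joint value: 0 = out, 0.010 m = fully in; it slides straight down, starts to move at 3.5 N, needs 5 N at 5 mm and 6.5 N at the end, and stays wherever it is pushed (a force stop of 5 to 6 N leaves it well in; hitting the end stop fast is hard). It counts as pressed in beyond 0.004 m.
- key_bar_top (a point): Centre of the top face of the tester's bar key (tester frame x -36, y -65 mm). When out it stands 13 mm above the case top, so 63 mm above the bench; fully in, 10 mm lower.
- key_bar (a joint): Grey push key, a long bar, 20 mm (tester x) x 56 mm (tester y), on the tester: it logs the result. Joint value: 0 = out, 0.010 m = fully in; it slides straight down, starts to move at 3.5 N, needs 5 N at 5 mm and 6.5 N at the end, and stays wherever it is pushed (a force stop of 5 to 6 N leaves it well in; hitting the end stop fast is hard). It counts as pressed in beyond 0.004 m.
- key_square_top (a point): Centre of the top face of the tester's square key (tester frame x -36, y +10 mm), which is to be left alone. When out it stands 13 mm above the case top, so 63 mm above the bench; fully in, 10 mm lower.
- key_square (a joint): Grey push key, 26 x 26 mm square, in the middle of the tester's row, to be left alone. Joint value: 0 = out, 0.010 m = fully in; it slides straight down, starts to move at 3.5 N, needs 5 N at 5 mm and 6.5 N at the end, and stays wherever it is pushed (a force stop of 5 to 6 N leaves it well in; hitting the end stop fast is hard). It counts as pressed in beyond 0.004 m.
- long_unit: The long unit: loose white plastic housing, 132 x 56 mm with half-round ends, 30 mm high, about 0.32 kg, lying flat on the bench. Origin at the centre of its underside; x along its length. Its key is 30 mm from the centre towards +x; four dark vent slots mark the -x end.
- long_key_top (a point): Centre of the top face of the key on the long unit (30 mm along the unit's +x from its centre). When out it stands 13 mm above the housing top, so 43 mm above the bench; fully in, 10 mm lower.
- long_key (a joint): Grey push key, round, 28 mm across, on the long unit. Joint value: 0 = out, 0.010 m = fully in; it slides straight down, starts to move at 3.5 N, needs 5 N at 5 mm and 6.5 N at the end, and stays wherever it is pushed (a force stop of 5 to 6 N leaves it well in; hitting the end stop fast is hard). It counts as pressed in beyond 0.004 m.
- round_unit: The round unit, not under test: loose white plastic disc-shaped housing 92 mm across, 30 mm high, about 0.30 kg, with one grey round key in the middle. Origin at the centre of its underside.
- disc_key (a joint): Grey push key, round, 28 mm across, in the middle of the round unit, to be left alone. Joint value: 0 = out, 0.010 m = fully in; it slides straight down, starts to move at 3.5 N, needs 5 N at 5 mm and 6.5 N at the end, and stays wherever it is pushed (a force stop of 5 to 6 N leaves it well in; hitting the end stop fast is hard). It counts as pressed in beyond 0.004 m.
- bottle: Bystander: white dispenser bottle, 70 mm across, 190 mm tall with its spout, far left. Origin at the centre of its underside.
- battery: Bystander: small dark battery block with a copper band, 30 x 52 x 18 mm. Origin at the centre of its underside.
- driver: Bystander: screwdriver 150 mm long lying near the robot's right front. Origin on its length at its underside.
- shell_red: Bystander: loose red domed half shell, 96 mm across, 36 mm high. Origin at the centre of its underside.
- shell_white: Bystander: loose white domed half shell, 96 mm across, 36 mm high, smooth with no key. Origin at the centre of its underside.
- tape: Bystander: cardboard ring 84 mm across, 20 mm high, lying flat. Origin at the centre of its underside.
- jar: Bystander: small amber jar, 50 mm across, 55 mm high. Origin at the centre of its underside.
Things that resemble listed ones, but are neither listed nor needed, are in the scene too. What is shaped like the long_unit but blue or turquoise is not meant.

How it is judged:
By the outcome, as a careful person would: the job done as asked, in the order asked, and still so for the second after the job is handed in, with the robot touching nothing.
It also fails if it takes over 56 s, if anything falls off the work surface, if the arm or the gripper's body presses on something with over 40 N, if the wrist force passes 120 N, or if a joint passes its speed limit or range.

ROBOT

A 6-joint arm with a two-finger parallel gripper is mounted at the origin on the work surface. World frame = base frame: x ahead of the robot, y to its left, z up, the work surface at z = 0. Lengths are in mm, angles in rad, forces in N, time in s.
With the tool pointing down it reaches from about 350 to 975 mm from the base axis. Payload 7.1 kg.
Tool frame: the origin (TCP) lies on the front face of the gripper's body, between the roots of the fingers; the fingertips stand 80 mm ahead of it and the grasp point (between the pads) lies 61 mm ahead of it (env.tips_ahead is the distance from the TCP to the fingertips, in mm); z points along the fingers, y is the direction in which the jaws open and shut (so a half turn about z gives the same grasp; the last joint's range is limited). The gripper opens to 88 mm and grips with 3 to 60 N. Pads are 20 mm wide; open, the fingers measure 115 mm over their backs; the gripper's body (75 mm by 178 mm) begins 61 mm behind the grasp point.
Start: joints at [1.284, 0.423, 1.63, -0, 1.089, -0.019], TCP at [165.35, 602.715, 302.675] pointing down, gripper open.
Joint ranges: [-3, 3], [-0.9, 2.11], [0.09, 2.58], [-1.31, 4.45], [0.11, 2.69], [-2.54, 2.54]. Speed limits (rad/s): [2.39, 2.39, 3.01, 3.14, 3.14, 3.14].

INTERFACE

Orientations are given as a unit quaternion [x, y, z, w].
In Python, from station import env, set_gripper, viewer, workorder gives the robot as it stands. Calls block until the motion is done:
- env.reach(position, orientation): joint-space move of the TCP to a pose.
- env.move_l(position, rot=None, rate=150, f_stop=None): straight line of the TCP; rot=None keeps the orientation; rate is the mean speed in mm/s. With f_stop (N) it stops when the force on the tool has changed by that much, and returns True; else False.
- env.move_joints(angles): joint-space move.
- set_gripper(opening): finger opening in mm; the grip force is fixed at half the most; returns when the fingers have stopped.
- env.hold(seconds).
- env.ik(position, orientation): joint angles nearest the present ones, or None.
- env.read_state(): the state.
- viewer.camera(name): name is "scene" or "top" or "wrist"; returns the picture (480x640x3 uint8, blue, green, red); there is no depth.
- viewer.camera_params(name): a dict with "fx", "fy", "cx", "cy" (pixels), "pose" (4x4, takes a point from camera to world coordinates); the wrist camera has in their place "tool_from_camera" (4x4, takes a point from camera to tool coordinates, whose origin is the TCP and whose axes are the flange's). Camera axes: x right, y up, looking along -z (the intrinsics and any distortion apply to the point x, -y, -z); pixel columns grow to the right and rows downward; lengths in mm; the calibration is good to about 2 mm. A picture is of the moment at which its call begins: read the wrist's pose just before it. camera_params takes no time and is no camera call.
A pose or a line that the arm cannot do raises env.IKError and nothing moves.
- workorder.sign_off(): hands the job in, once; it reports no verdict.
The state is a dict: "time_s": time; "qpos": joint angles; "dq": joint speeds; "tau": joint torques, N m; "tool_pos": TCP position; "orientation": TCP orientation; "force": force on the tool from outside, world axes, zero at the start; "wrist_torque": the same for the moment, N m; "width": finger opening in mm.
Only numpy, scipy, OpenCV 4.12 (cv2) and the standard library are available. Lean on these libraries where they do the work, as an engineer would, in place of code of your own. Each camera call takes 0.05 s, during which the arm holds its last target.

## Working session

There is one attempt and no reset: what is moved stays moved. The work goes in short steps, each a Python script; the robot and the scene stay as the last script left them, time stands still between calls to the robot, and variables do not carry over. Pictures are saved under pics/ and viewed, and the job is handed in when it is done.

```bash
ls; mkdir -p pics; python3 - <<'E'
from station import env, viewer
import cv2, numpy as np
s=env.read_state(); print({k:np.round(v,3) for k,v in s.items()}, env.tips_ahead)
for n in ("top","scene"):
    cv2.imwrite(f"pics/{n}1.png",viewer.camera(n))
for n in ("top","scene","wrist"): print(n,viewer.camera_params(n))
E
```

```text
pics
{'time_s': np.float64(0.0), 'qpos': array([ 1.284,  0.424,  1.631,  0.   ,  1.089, -0.019]), 'dq': array([-0.001,  0.002, -0.001,  0.002,  0.   , -0.001]), 'tau': array([ 0.0000e+00, -5.4462e+01, -2.7367e+01,  6.4000e-02,  2.3000e-02,
       -0.0000e+00]), 'tool_pos': array([165.233, 602.31 , 301.909]), 'orientation': array([ 0.134,  0.991, -0.001, -0.   ]), 'force': array([-0.729, -0.732, -0.146]), 'wrist_torque': array([-0.056,  0.02 , -0.016]), 'width': np.float64(87.933)} 80.0
top {'fx': 611.627819085757, 'fy': 611.627819085757, 'cx': 315.90455820031855, 'cy': 235.32982853182804, 'pose': array([[ 1.82291446e-02,  9.98240853e-01, -5.64171748e-02,
         4.21610975e+02],
       [-9.99792890e-01,  1.87100164e-02,  8.00702308e-03,
         7.46079258e+00],
       [ 9.04850382e-03,  5.62595291e-02,  9.98375175e-01,
         1.47310917e+03],
       [ 0.00000000e+00,  0.00000000e+00,  0.00000000e+00,
         1.00000000e+00]])}
scene {'fx': 469.0833952722721, 'fy': 469.0833952722721, 'cx': 318.8446504631222, 'cy': 243.71854351288056, 'pose': array([[-7.69363144e-01, -5.23553857e-01,  3.66021463e-01,
         8.51949415e+02],
       [ 6.38769053e-01, -6.37126901e-01,  4.31327495e-01,
         4.31038626e+02],
       [ 7.37894643e-03,  5.65650661e-01,  8.24611958e-01,
         8.82925886e+02],
       [ 0.00000000e+00,  0.00000000e+00,  0.00000000e+00,
         1.00000000e+00]])}
wrist {'fx': 374.0893954985793, 'fy': 374.0893954985793, 'cx': 317.08375074770373, 'cy': 235.94516242043642, 'tool_from_camera': array([[ 4.46765871e-04,  9.64596770e-01,  2.63728783e-01,
         7.32324627e+01],
       [ 9.99999867e-01, -3.62514710e-04, -3.68125510e-04,
        -3.03516536e-01],
       [-2.59487114e-04,  2.63728913e-01, -9.64596803e-01,
        -8.21755932e+01],
       [ 0.00000000e+00,  0.00000000e+00,  0.00000000e+00,
         1.00000000e+00]])}
```

View pics/top1.png

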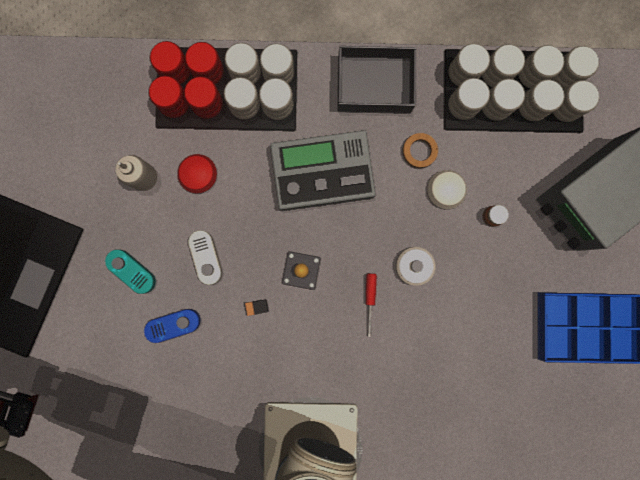

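View pics/scene1.png

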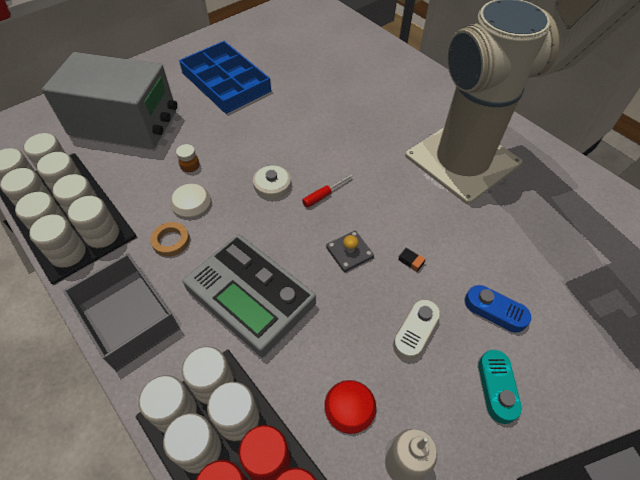

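The top view shows three long housings: white at (205,258) with its key at about (208,269), turquoise at (130,271) and blue at (172,326). Other lookalikes are the round unit at (416,266) and the smooth white shell at (447,190). The dome is at (301,271). The tester keys are round (293,188), square (321,184) and bar (353,180). I choose the white housing at (205,258), with the key on the end away from the vent slots, and check it in a crop.

```bash
cat > h.py <<'E'
import numpy as np, cv2
def ray(P,u,v):
    d=np.array([(u-P["cx"])/P["fx"],-(v-P["cy"])/P["fy"],-1.0]); T=np.array(P["pose"])
    return T[:3,3],T[:3,:3]@d
def onplane(P,u,v,z):
    o,d=ray(P,u,v); return o+d*(z-o[2])/d[2]
def proj(P,p):
    T=np.array(P["pose"]); c=T[:3,:3].T@(np.asarray(p,float)-T[:3,3])
    return np.array([P["cx"]+P["fx"]*c[0]/-c[2],P["cy"]-P["fy"]*c[1]/-c[2]])
E
python3 - <<'E'
import cv2,numpy as np
a=cv2.imread("pics/top1.png"); b=cv2.imread("pics/scene1.png")
def c(im,x,y,w,h,k): return cv2.resize(im[y:y+h,x:x+w],None,fx=k,fy=k,interpolation=cv2.INTER_CUBIC)
L=np.hstack([c(a,175,220,60,75,5),c(a,272,240,60,75,5)])
R=c(a,265,125,120,90,5)
L=cv2.copyMakeBorder(L,0,R.shape[0]-L.shape[0] if R.shape[0]>L.shape[0] else 0,0,0,0)
cv2.imwrite("pics/crop_a.png",L[:, :]); cv2.imwrite("pics/crop_b.png",R)
E
```

```text
(no output)
```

View pics/crop_a.png

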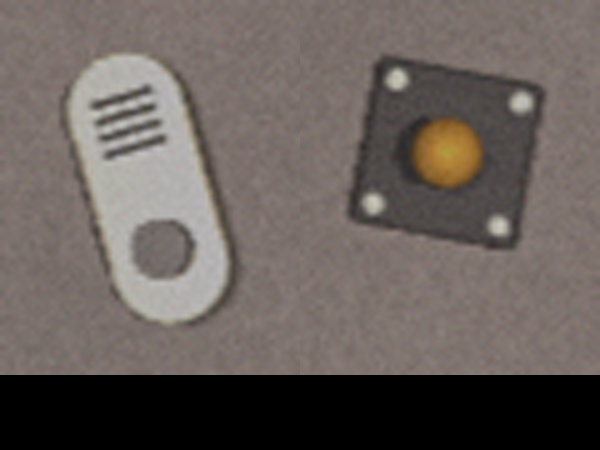

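View pics/crop_b.png

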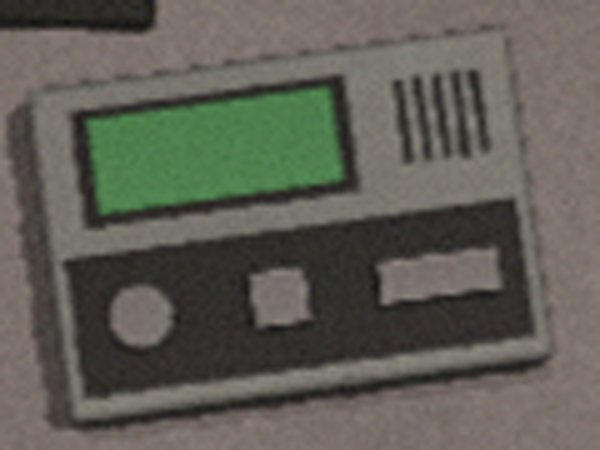

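The crop confirms it: a white housing with vent slots at the top and its grey key at top-view (207.3,269.5). The dome crown is at (301.5,270.5), and the tester keys are round (293.3,188.3), square (320.9,184.3) and bar (352.9,179.9). Next I compute positions and cross-check them in the scene view.

```bash
python3 - <<'E'
from station import env, viewer
from h import *
T=viewer.camera_params("top"); S=viewer.camera_params("scene")
pts=dict(long=(207.3,269.5,43),dome=(301.3,270.4,50),round=(293.3,188.3,63),square=(320.9,184.3,63),bar=(352.9,179.9,63),disc=(416.5,266,43))
b=cv2.imread("pics/scene1.png")
for n,(u,v,z) in pts.items():
    p=onplane(T,u,v,z); q=proj(S,p); print(n,p.round(1),q.round(1))
    cv2.circle(b,tuple(int(round(x*16)) for x in q),24,(255,0,255),1,cv2.LINE_AA,4)
crop=b[165:345,190:470]
cv2.imwrite("pics/sc_chk.png",cv2.resize(crop,None,fx=2.8,fy=2.8,interpolation=cv2.INTER_CUBIC))
E
```

```text
long [417.9 247.7  43. ] [425.  309.8]
dome [419.8  28.5  50. ] [350.7 238.4]
round [609.5  50.5  63. ] [287.2 291.4]
square [620.1 -13.3  63. ] [264.  272.9]
bar [631.8 -87.4  63. ] [238.5 252.4]
disc [ 435.  -240.6   43. ] [271.6 173. ]
```

View pics/sc_chk.png

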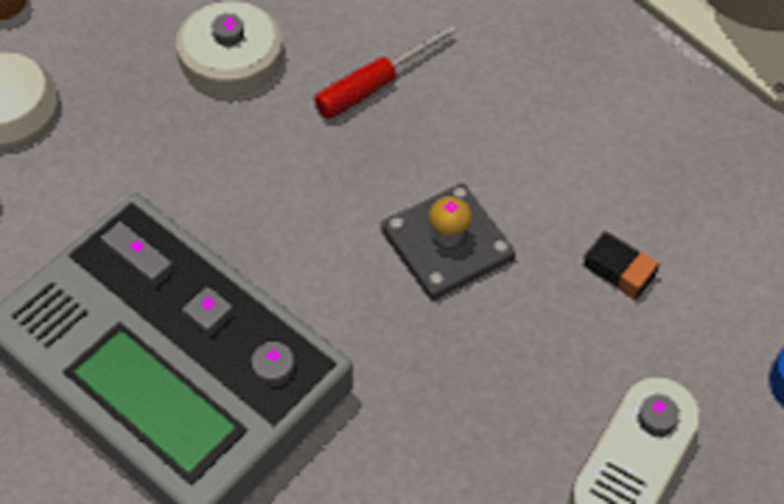

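The projected points all land about 1–2 px up and right of the key centres in the scene view. That is a calibration offset between the cameras of about 2–3 mm, so I will refine with the wrist camera. I close the gripper, move over the dome and look.

```bash
cat >> h.py <<'E'
from scipy.spatial.transform import Rotation as R
def q(deg):  # tool down, tool y at world angle deg
    h=np.radians(90-deg)/2; return np.array([np.sin(h),np.cos(h),0,0])
def wristP(viewer,s):
    P=dict(viewer.camera_params("wrist")); M=np.eye(4); M[:3,:3]=R.from_quat(s["orientation"]).as_matrix(); M[:3,3]=s["tool_pos"]
    P["pose"]=M@np.array(P["tool_from_camera"]); return P
E
python3 - <<'E'
from station import env, viewer, set_gripper
from h import *
import pickle
set_gripper(0)
env.reach([440,40,300],q(-81))
s=env.read_state(); im=viewer.camera("wrist"); cv2.imwrite("pics/w1.png",im)
pickle.dump(wristP(viewer,s),open("w1.pkl","wb"))
print(s["time_s"],s["tool_pos"],s["qpos"].round(2),s["width"],s["force"].round(2), s["orientation"].round(3))
E
```

```text
3.675 [440.16266936  40.48779872 300.04548619] [0.06 0.15 2.02 0.   0.97 1.48] 0.8888118649621074 [-0.27  0.59  0.54] [ 0.997  0.079  0.    -0.   ]
```

View pics/w1.png

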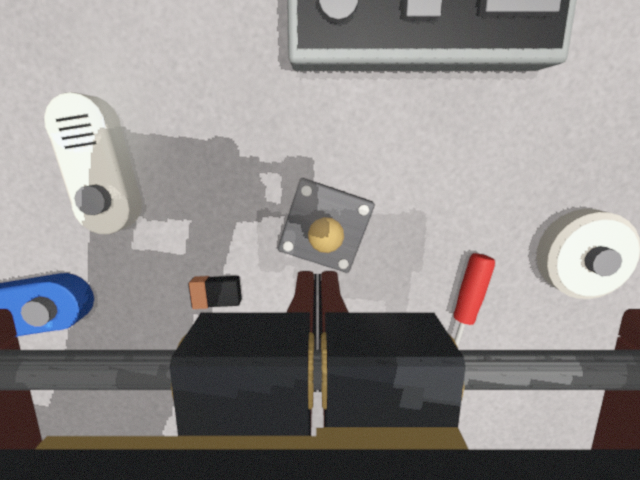

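The wrist view shows the dome crown at about (326,234) just ahead of the closed fingertips, the long unit's key at about (93,199), the round unit's key at (605,261), and the tester's keys cut off at the top edge. I convert these.

```bash
python3 - <<'E'
from station import viewer
from h import *
import pickle
P=pickle.load(open("w1.pkl","rb")); im=cv2.imread("pics/w1.png")
hsv=cv2.cvtColor(im,cv2.COLOR_BGR2HSV)
m=cv2.inRange(hsv,(12,90,80),(35,255,255)); m[:210]=0;m[270:]=0;m[:,:290]=0;m[:,365:]=0
x,y,w,h=cv2.boundingRect(m); print("dome box",x,y,w,h)
uv=(x+w/2-.5,y+h/2-.5)
print("dome",uv,onplane(P,*uv,45).round(1))
print("tip proj",proj(P,[440.2,40.5,220.0]).round(1))
for n,u,v,z in (("long",93,199,43),("disc",606,261,43)): print(n,onplane(P,u,v,z).round(1))
c=lambda x,y,w,h:cv2.resize(im[y:y+h,x:x+w],(380,380),interpolation=cv2.INTER_CUBIC)
cv2.imwrite("pics/w1c.png",np.hstack([c(290,200,76,76),c(60,165,76,76)]))
T=viewer.camera_params("top");S=viewer.camera_params("scene")
for p in ([419.8,28.5,50],[417,247,43]): print(proj(P,p).round(1))
E
```

```text
dome box 308 218 36 35
dome (325.5, 235.0) [421.2  29.8  45. ]
tip proj [317.6 290.2]
long [420.7 245.4  43. ]
disc [ 437.7 -239.7   43. ]
[326.8 238.1]
[ 91.2 202.7]
```

View pics/w1c.png

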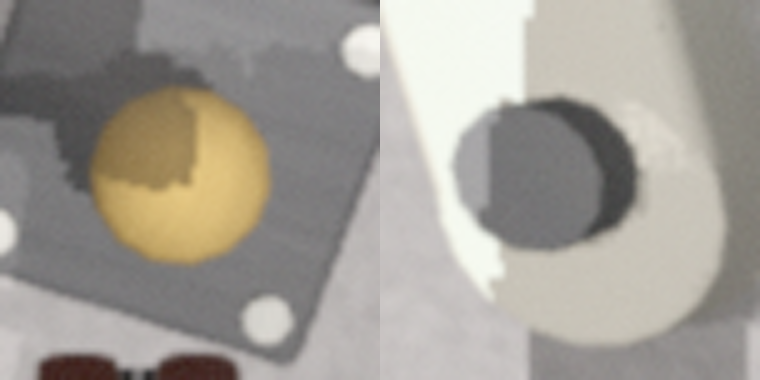

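The long key's top face centre is at wrist (89.6,200). The wrist and top estimates agree to about 2 mm. I touch the dome first.

```bash
python3 - <<'E'
from station import env, viewer
from h import *
import pickle
P=pickle.load(open("w1.pkl","rb")); print("long",onplane(P,89.6,200,43).round(1))
env.move_l([420.5,29.2,160],rate=150)
env.move_l([420.5,29.2,141],rate=60)
env.hold(0.2); s=env.read_state(); print(s["tool_pos"].round(1),s["force"].round(2))
r=env.move_l([420.5,29.2,126],rate=15,f_stop=2.0)
s=env.read_state(); print(r,s["time_s"],s["tool_pos"].round(1),s["force"].round(2))
cv2.imwrite("pics/d_touch.png",viewer.camera("scene")[200:280,310:390])
env.move_l([420.5,29.2,160],rate=60)
# to over the round key for a look
env.move_l([560,0,250],rate=200)
env.hold(0.15)
s=env.read_state(); im=viewer.camera("wrist"); cv2.imwrite("pics/w2.png",im)
pickle.dump(wristP(viewer,s),open("w2.pkl","wb"))
print(s["time_s"],s["tool_pos"].round(1),s["qpos"].round(2),s["force"].round(2))
E
```

```text
long [419.3 248.5  43. ]
[420.6  29.2 141.1] [ 1.29  0.08 -0.54]
True 6.225 [420.5  29.2 129.3] [-0.88  0.89  2.42]
8.075 [5.588e+02 2.000e-01 2.492e+02] [-0.02  0.4   1.82 -0.    0.93  1.39] [0.04 0.21 0.33]
```

View pics/w2.png

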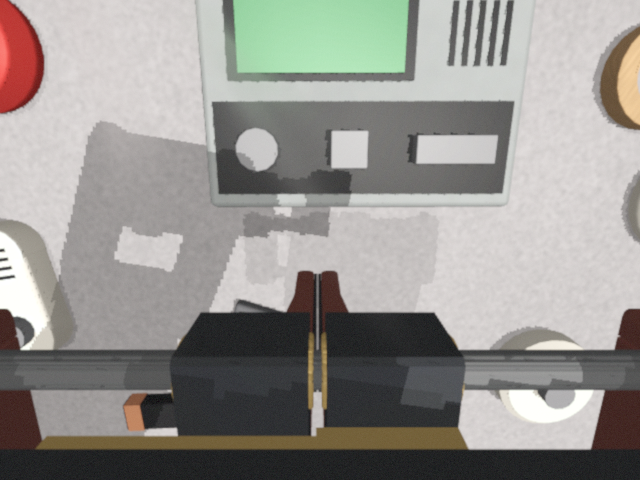

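View pics/d_touch.png

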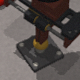

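The fingers sat on the dome crown with 2.4 N and the tip at 49.3 mm, so it was pressed about 3–4 mm. In the new wrist view the round key is at about (257,149), the square at (349,150) and the bar at (457,150). I refine the centres in the image.

```bash
python3 - <<'E'
from h import *
import pickle
P=pickle.load(open("w2.pkl","rb")); im=cv2.imread("pics/w2.png")
g=cv2.cvtColor(im,cv2.COLOR_BGR2GRAY)
m=(g>125).astype(np.uint8)
n,lab,st,ce=cv2.connectedComponentsWithStats(m,connectivity=4)
for i in range(1,n):
    x,y,w,h,a=st[i]
    if 500<a<4000 and 110<ce[i][1]<180 and 220<ce[i][0]<510:
        u,v=x+w/2-.5,y+h/2-.5
        print(st[i],ce[i].round(1),onplane(P,u,v,63).round(1),onplane(P,*ce[i],63).round(1))
cv2.imwrite("pics/w2c.png",cv2.resize(im[100:200,220:510],None,fx=2.7,fy=2.7,interpolation=cv2.INTER_CUBIC))
E
```

```text
[ 235  127   43   45 1443] [256.6 148.7] [611.3  52.1  63. ] [611.5  51.8  63. ]
[ 331  130   39   39 1464] [349.3 148.8] [621.6 -12.7  63. ] [621.6 -12.2  63. ]
[ 416  135   82   29 2324] [456.3 149. ] [633.3 -86.2  63. ] [633.3 -86.1  63. ]
```

View pics/w2c.png

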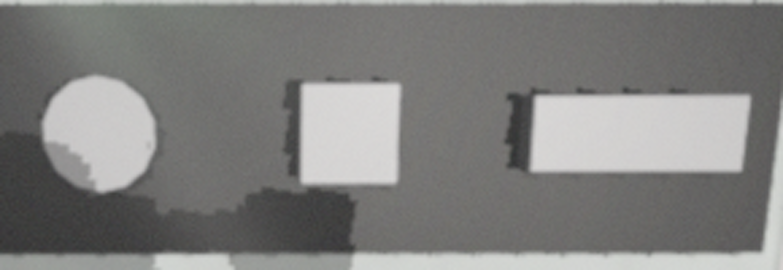

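```bash
cat >> h.py <<'E'
def press(env,x,y,ztop,f=5.7,depth=9.0):
    z0=ztop+80
    env.move_l([x,y,z0+9],rate=80); env.hold(0.3)
    s=env.read_state(); f0=s["force"]
    print("pre",s["time_s"],s["tool_pos"].round(1),f0.round(2))
    r=env.move_l([x,y,z0-depth],rate=10,f_stop=f)
    s=env.read_state(); print("press",r,s["tool_pos"].round(2),"tip-top",round(s["tool_pos"][2]-z0,2),s["force"].round(2),s["wrist_torque"].round(3))
    env.move_l([x,y,z0+30],rate=60)
    s=env.read_state(); print("up",s["time_s"],s["force"].round(2))
E
python3 - <<'E'
from station import env, viewer
from h import *
env.move_l([610.6,51.2,175],rate=150)
press(env,610.6,51.2,63)
im=viewer.camera("scene"); cv2.imwrite("pics/s_round.png",im)
E
```

```text
pre 9.7083 [610.8  51.2 152.3] [-0.65 -0.93 -0.08]
press True [610.61  51.2  136.01] tip-top -6.99 [0.09 0.17 2.14] [-0.019  0.005 -0.018]
up 11.9083 [0.04 0.12 0.3 ]
```

The press stopped on force about 7 mm in. I verify from the wrist pose used before, then go on to the long unit.

```bash
python3 - <<'E'
from station import env, viewer
from h import *
import pickle
env.move_l([560,0,250],rate=220); env.hold(0.1)
im=viewer.camera("wrist"); cv2.imwrite("pics/w3.png",im)
a=cv2.imread("pics/w2.png")
cv2.imwrite("pics/w3c.png",cv2.resize(np.vstack([a[100:200,220:510],im[100:200,220:510]]),None,fx=2.7,fy=2.7,interpolation=cv2.INTER_CUBIC))
print(env.read_state()["time_s"])
E
```

```text
12.7333
```

View pics/w3c.png

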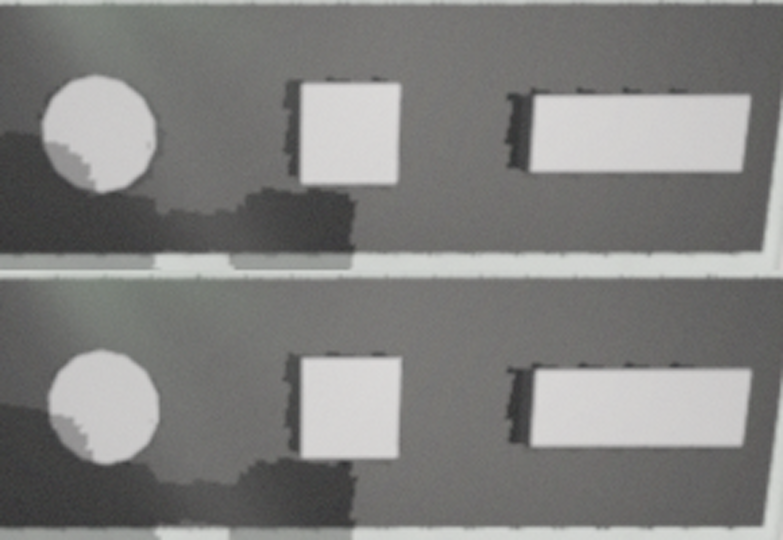

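The lower crop (after) shows the round key smaller and shifted, so it is in. The square and bar keys are unchanged. Next, a close look at the long unit.

```bash
python3 - <<'E'
from station import env, viewer
from h import *
import pickle
print(env.ik([418.8,248.1,114],q(-81)))
env.move_l([385,246,250],rate=230); env.hold(0.15)
s=env.read_state(); im=viewer.camera("wrist"); cv2.imwrite("pics/w4.png",im)
P=wristP(viewer,s); pickle.dump(P,open("w4.pkl","wb"))
print(s["time_s"],s["tool_pos"].round(1),s["qpos"].round(2),proj(P,[418.8,248.1,43]).round(1))
E
```

```text
[ 5.10368418e-01  5.43948782e-01  2.03032760e+00 -4.44089210e-16
  5.67316270e-01  1.92408511e+00]
14.35 [385.4 245.4 250. ] [0.54 0.26 2.03 0.   0.85 1.95] [320.8 183.4]
```

View pics/w4.png

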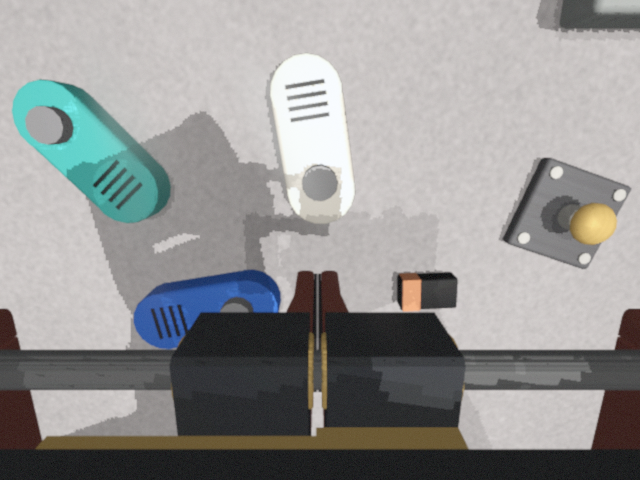

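The white unit is at (312,138) with its key at (319.5,182.5), against a prediction of (320.8,183.4), so they agree within about 1 mm. I press it.

```bash
python3 - <<'E'
from station import env, viewer
from h import *
import pickle
env.move_l([419.3,248.7,155],rate=120)
press(env,419.3,248.7,43)
env.move_l([385,246,250],rate=200); env.hold(0.1)
im=viewer.camera("wrist"); cv2.imwrite("pics/w5.png",im)
a=cv2.imread("pics/w4.png")
cv2.imwrite("pics/w5c.png",cv2.resize(np.hstack([a[40:230,250:380],im[40:230,250:380]]),None,fx=3,fy=3,interpolation=cv2.INTER_CUBIC))
print(env.read_state()["time_s"])
E
```

```text
pre 16.1333 [419.5 248.8 132.3] [-0.23 -0.13 -0.33]
press True [419.29 248.7  115.53] tip-top -7.47 [0.49 0.65 2.74] [-0.026  0.053 -0.009]
up 18.3833 [-0.4   0.32 -0.36]
19.2
```

View pics/w5c.png

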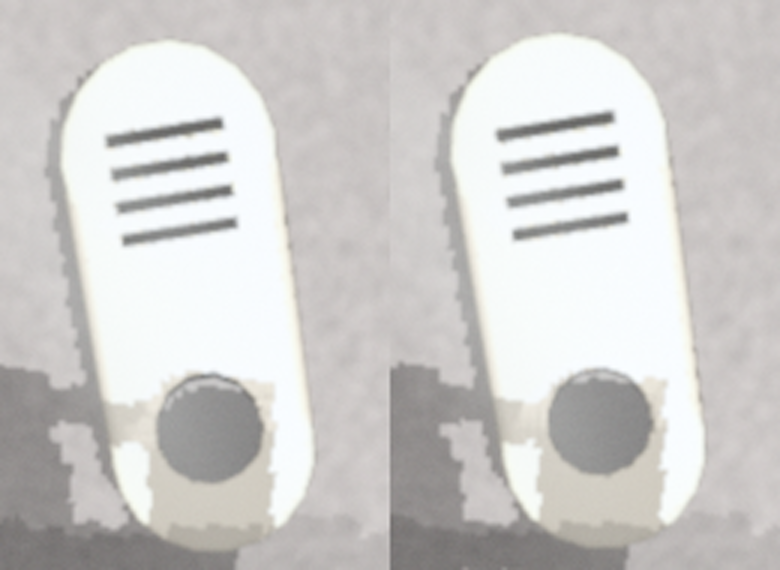

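The key's face shrank from about 106 to 103 px, and the tip reading says about 7.5 mm in. The unit did not move: the whole image shifted by about 2 px through camera settling. Now the bar key.

```bash
python3 - <<'E'
from station import env, viewer
from h import *
import pickle
env.move_l([560,0,250],rate=230)
env.move_l([632.7,-86.6,175],rate=150)
press(env,632.7,-86.6,63)
env.move_l([560,0,250],rate=200); env.hold(0.15)
im=viewer.camera("wrist"); cv2.imwrite("pics/w6.png",im)
a=cv2.imread("pics/w2.png")
cv2.imwrite("pics/w6c.png",cv2.resize(np.vstack([a[100:200,220:510],im[100:200,220:510]]),None,fx=2.7,fy=2.7,interpolation=cv2.INTER_CUBIC))
# clear out to near start for a full look
env.reach([165.35,602.7,302.7],np.array([0.134,0.991,0,0])/np.linalg.norm([0.134,0.991]))
cv2.imwrite("pics/top2.png",viewer.camera("top")); cv2.imwrite("pics/scene2.png",viewer.camera("scene"))
s=env.read_state();print(s["time_s"],s["force"].round(2))
E
```

```text
pre 22.4667 [632.9 -86.6 152.3] [-0.28  0.05  0.52]
press True [632.67 -86.59 135.91] tip-top -7.09 [ 0.64 -0.18  2.78] [-0.007  0.051  0.012]
up 24.675 [ 0.37  0.01 -0.19]
28.3667 [ 0.8 -0.2 -0.5]
```

View pics/w6c.png

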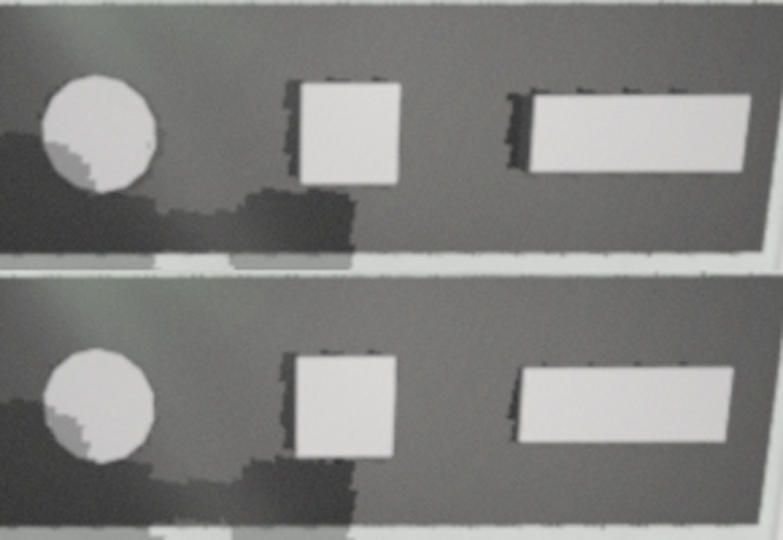

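View pics/top2.png

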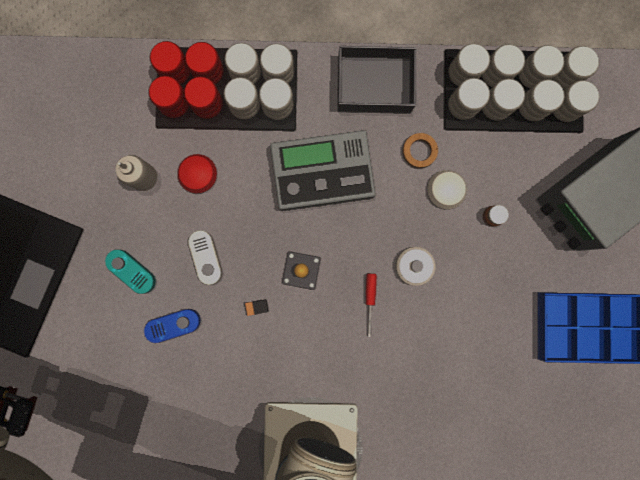

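```bash
python3 - <<'E'
import cv2,numpy as np
for n in("top","scene"):
    a=cv2.imread(f"pics/{n}1.png").astype(int);b=cv2.imread(f"pics/{n}2.png").astype(int)
    d=cv2.GaussianBlur(np.abs(a-b).max(2).astype(np.uint8),(5,5),0)
    m=(d>25).astype(np.uint8); k,_,st,c=cv2.connectedComponentsWithStats(m)
    print(n,[(c[i].round().tolist(),int(st[i][4])) for i in range(1,k) if st[i][4]>5])
a=cv2.imread("pics/scene1.png");b=cv2.imread("pics/scene2.png")
f=lambda im,x,y:cv2.resize(im[y:y+110,x:x+140],None,fx=2.8,fy=2.8,interpolation=cv2.INTER_CUBIC)
cv2.imwrite("pics/sc_ba.png",np.vstack([np.hstack([f(a,205,225),f(b,205,225)]),np.hstack([f(a,360,265),f(b,360,265)])])[:600])
E
```

```text
top [([14.0, 392.0], 189), ([5.0, 397.0], 37), ([36.0, 395.0], 11), ([15.0, 400.0], 6), ([9.0, 413.0], 79), ([5.0, 428.0], 6)]
scene [([239.0, 255.0], 131), ([286.0, 289.0], 33), ([288.0, 300.0], 37), ([427.0, 308.0], 44), ([425.0, 318.0], 39)]
```

View pics/sc_ba.png

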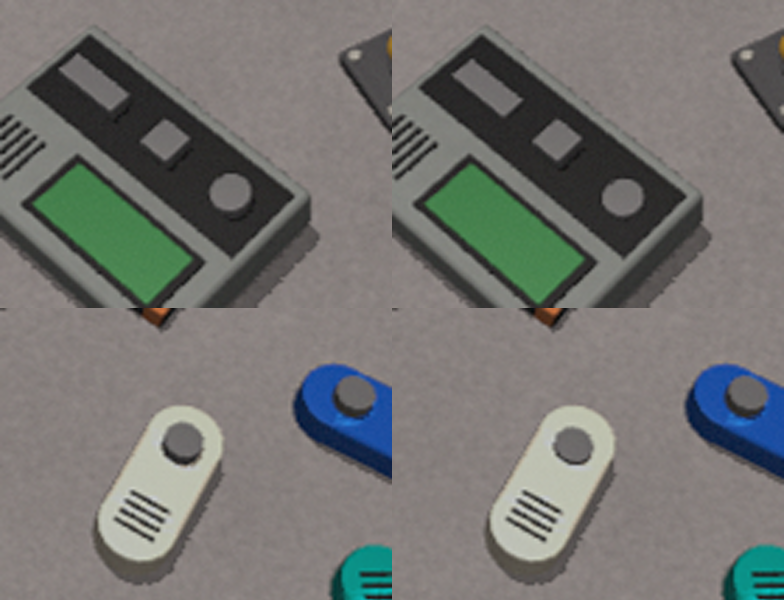

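The before/after scene crops show the round key, bar key and long-unit key all sunk almost flush. The square key is still out. The image differences show only those three keys changed, apart from the gripper itself. I hand the job in.

```bash
python3 - <<'E'
from station import env, workorder
print(workorder.sign_off()); print(env.read_state()["time_s"])
E
```

```text
the job is handed in; nothing more can be done
None
the job is handed in; nothing more can be done
```

The function test is done in the order asked, and I signed it off at about 28.4 s on the robot clock. All presses were light, with the gripper closed:

| Step | Stopped at | How far in |
|---|---|---|
| Brass dome touched | about 2.4 N | 3–4 mm |
| Tester round key | force stop set at 5.7 N | about 7.0 mm |
| Long white unit's key | force stop set at 5.7 N | about 7.5 mm |
| Tester bar key | force stop set at 5.7 N | about 7.1 mm |

- **Last checks:** before and after pictures show only those three keys changed. The square key and the round unit's key are still out. Neither white unit nor any other item moved, and the arm was clear of everything at hand-in.
- **Disagreements:** the cameras differed by about 2–3 mm on positions; I averaged them or refined with the wrist view, and every press still landed on its key. No check failed.

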